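# Ready the phone-repair preheater

## Robot

A 6-joint arm with a two-finger parallel gripper is mounted at the origin on the work surface. World frame = base frame: x ahead of the robot, y to its left, z up, the work surface at z = 0. Lengths are in m, angles in rad, forces in N, time in s.
With the tool pointing down it reaches from about 0.3 to 0.875 m from the base axis. Payload 4.2 kg.
Tool frame: the origin (TCP) lies on the front face of the gripper's body, between the roots of the fingers; the fingertips stand 73 mm ahead of it and the grasp point (between the pads) lies 54 mm ahead of it (bot.pinch_z is the z of the grasp point in the tool frame, in m); z points along the fingers, y is the line along which they close (so a half turn about z gives the same grasp; the last joint's range is limited). The gripper opens to 85 mm and grips with 20 to 120 N. Pads are 22 mm wide; open, the fingers measure 114 mm over their backs; the gripper's body (76 mm by 85 mm) begins 54 mm behind the grasp point. The pads swing forward as they close: fully open they stand 13 mm farther back than shut.
Start: joints at [-1.222, 0.32, 1.565, -0, 1.257, -0.02], TCP at [0.207, -0.536, 0.304] pointing down, gripper open.
Joint ranges: [-3.11, 3.11], [-0.84, 2.01], [0.21, 2.61], [-1.34, 4.49], [0.05, 2.63], [-2.56, 2.56]. Speed limits (rad/s): [2.57, 2.57, 3.14, 3.14, 3.14, 3.14].

## Interface

Orientations are given as [roll, pitch, yaw] about the fixed x, y, z axes, in that order (R = Rz(yaw) Ry(pitch) Rx(roll)).
In Python, from workcell import get_obs, vision, workorder, bot gives the robot as it stands.
- The arm moves only by the shell command python3 -m crank 'ROWS' [OPENING] [FORCE]. ROWS is JSON, a list that holds one entry, the list of rows, each a list of 6 numbers: the shift along the tool's x, y, z in units of 25 mm (1.0 is 25 mm), then the turn, a rotation vector about the tool's x, y, z in units of 5 degrees (1.0 is 5 degrees). In form: [[[x, y, z, ax, ay, az], ...]]. A call has 1 to 12 rows; each row shifts and turns the commanded pose from where the row before left it, along the tool's axes as they then stand; what a row does not reach is not made up. A row lasts 1/8 s, in which the tool goes at most 62.5 mm and 10.7 degrees, less where a joint would pass 70% of its speed; a pose out of reach is approached as far as the arm can. A call is refused whole if a number of a shift passes 1 or a number of a turn 1, either way. A call with a gripper value outside its range is refused whole. OPENING is the opening, from -1 (shut) to 1 (fully open), set as the call begins (- or left out, the last holds). The fingers move at their own pace and stop on an object; FORCE is the grip in N (left out, the last holds). Time passes only in rows, so rows that do not move let the fingers close. It gives the time, the measured TCP pose, the force, the opening and the grip force at its end, in the units of the state.
- get_obs(): the state, without advancing time (a new reading comes with each control period).
- vision.capture(name): name is "side" or "top"; returns a dict with "image" (384x512x3 uint8, red, green, blue), "z_map" (384x512 float32, m along the optical axis (not along the pixel's ray), 0 where there is no reading), "vertical_fov" (degrees; the focal length in pixels is half the picture's height over the tangent of half this angle, whatever the lens; pixels are square), "cx", "cy" (the principal point, pixels), "T" (4x4, takes a point from camera to world coordinates). Camera axes: x right, y up, looking along -z (the intrinsics and any distortion apply to the point x, -y, -z); pixel columns grow to the right and rows downward; lengths in m; the calibration is good to about 2 mm. A picture is of the moment at which its call begins.
- workorder.close_job(): hands the job in; it is judged then, once.
Trained networks look in the newest picture that a camera, given by its name, has taken for a name from the list of things; names that differ only in an ending like _2 or _b are one class to them, and where a whole thing is asked for, a point or a joint stands for the part that bears it (a point fixed in the world has none). Each returns a list of dicts, best first, with "p" (0 to 1); they miss things now and then, are a little off and sometimes report something else, mostly with a low value. They report only what shows in the picture. A call takes as long as a camera call.
- vision.trace(camera, query): "mask" (384x512 bool, what is visible of it) and "rect" ([centre column, centre row, width, height] in pixels, round what is visible of it).
The state is a dict: "t": time; "joints": joint angles; "qvel": joint speeds; "joint_torque": joint torques, N m; "tcp_pos": TCP position; "ee_rot": TCP orientation; "wrist_force": force on the tool from outside, world axes, zero at the start; "torque": the same for the moment, N m; "opening": finger opening in m; "gripper_force": force on a finger pad.
Only numpy, scipy, OpenCV 4.12 (cv2) and the standard library are available. Lean on these libraries where they do the work, as an engineer would, in place of code of your own. Each camera call takes 0.05 s, during which the arm holds its last target. There are 200 camera calls.

## Task

Get the preheating plate ready for the next phone: first clear the two broken plastic pieces off its metal plate into the open waste bin, without turning the dial yet. Then turn the dial up, clockwise, until its white pointer line points at the tip of the small steel tab on the scale; it is a long turn that will probably take two grips. Leave the phone, the screwdriver and the jar where they lie, and keep the bin upright.

Things in the scene. Friction and masses are not known exactly. Their poses are not given: they have to be found in the camera images.
- preheater: Fixed low grey box 190 (x) x 310 (y) x 50 mm high with a metal plate (top 56 mm above its underside, 170 x 160 mm, centred at x 0, y +62 mm) on its left part and a black dial panel on its right part. Origin: centre of its underside on the table, z up, x away from the robot side. The dial's axis is vertical at x 0, y -93 mm.
- dial (a joint): Angle of the dial in rad: 0 at the low stop, grows clockwise seen from above, high stop 4.71. Stiff turn (about 0.04 N m), stays where it is left. At 0 the pointer looks to the preheater's (-x, +y) corner direction.
- dial_grip (a point): Point on the dial's vertical axis at the height to grip, 83 mm above the table. The dial is a black disc 62 mm across (8 mm high, its underside 52 mm above the table) with an upright grip bar on it 50 mm long, 14 mm wide, top 92 mm above the table; the bar runs along the pointer line, its white line marking the pointer's end.
- pointer (a point): Point that turns with the dial: on the pointer line, 40 mm from the dial's axis (9 mm past the disc's edge), 56 mm above the table.
- mark (a point): Tip of the small steel tab that is fixed on the scale: 40 mm from the dial's axis, 56 mm above the table. The tab (19 mm long, 12 mm wide, 6 mm thick) lies outward of it. When the dial is set right, pointer lies on this point.
- frame_piece: Loose broken black plastic piece lying on the metal plate: a bar 46 (x) x 16 (y) x 16 mm high, with a stub 14 (x) x 17 (y) x 10 mm high on the +y side near its +x end (centre x +16, y +16 mm). Origin: centre of the bar's underside. Grip across the bar (along y) at x about -6 mm. 20 g.
- holder_piece: Loose broken grey plastic block lying on the metal plate: 30 (x) x 22 (y) x 18 mm high with a lug 9 x 6 x 12 mm high on its +x end. Origin: centre of the block's underside. Grip across y. 20 g.
- bin: Loose open-topped square grey waste bin, 140 x 140 mm, 100 mm high, walls 4 mm, 0.6 kg. Origin: centre of its underside.
- phone: Bystander: black phone lying flat, 150 (x) x 74 (y) x 9 mm, origin at the centre of its underside.
- screwdriver: Bystander: small screwdriver 160 mm long lying along its x.
- flux_jar: Bystander: small upright jar, 44 mm across, 45 mm high, origin at the centre of its underside.

How it is judged:
On the way, in this order (a step that is already met when the one before it is completed fails the run):
1. both broken pieces lie in the bin, the dial not yet turned (x of frame_piece in the frame of bin between -0.068 and 0.068 m and y of frame_piece in the frame of bin between -0.068 and 0.068 m and z of frame_piece in the frame of bin between -0.01 and 0.085 m and linear speed of each of frame_piece, holder_piece below 0.05 m/s and x of holder_piece in the frame of bin between -0.068 and 0.068 m and y of holder_piece in the frame of bin between -0.068 and 0.068 m and z of holder_piece in the frame of bin between -0.01 and 0.085 m and contact force between each of frame_piece, holder_piece and the fingers below 0.2 N and distance of pointer from where it was at the start of the episode below 0.015 m), for 0.2 s.
2. the dial's pointer stands at the tab (distance between pointer and mark below 0.0045 m), for 0.2 s.
At the end, for the whole second after the job is handed in: Both broken pieces lie at rest and released inside the bin, the bin stands upright (within 8 degrees), and the dial rests with its pointer within 4.5 mm of the tab's tip, measured 40 mm from the axis (about 6 degrees either way) (x of frame_piece in the frame of bin between -0.068 and 0.068 m and y of frame_piece in the frame of bin between -0.068 and 0.068 m and z of frame_piece in the frame of bin between -0.01 and 0.085 m and linear speed of each of frame_piece, holder_piece below 0.05 m/s and x of holder_piece in the frame of bin between -0.068 and 0.068 m and y of holder_piece in the frame of bin between -0.068 and 0.068 m and z of holder_piece in the frame of bin between -0.01 and 0.085 m and contact force between each of frame_piece, holder_piece and the fingers below 0.2 N and distance between pointer and mark below 0.0045 m and velocity of joint dial between -0.05 and 0.05 rad/s and angle between bin's own z axis and vertical below 0.15 rad); the robot touches nothing.
It fails at once if the phone is displaced by more than 25 mm (distance of phone from where it was at the start of the episode above 0.025 m).
It fails at once if the screwdriver is displaced by more than 25 mm (distance of screwdriver from where it was at the start of the episode above 0.025 m).
It fails at once if the jar is displaced by more than 25 mm (distance of flux_jar from where it was at the start of the episode above 0.025 m).
It also fails if it takes over 72 s, if anything falls off the work surface, if the arm or the gripper's body presses on something with over 40 N, if the wrist force passes 120 N, or if a joint passes its speed limit or range.

## Working session

There is one attempt and no reset: what is moved stays moved. The work goes in short steps, Python scripts to look and compute and a shell command to move; the robot and the scene stay as the last step left them, time stands still between calls to the robot, and variables do not carry over. Pictures are saved under pics/ and viewed, at most 10 in all, crops included, and the job is handed in when it is done.

```bash
mkdir -p pics; cat > h.py <<'E'
import numpy as np, cv2
from workcell import get_obs, vision, workorder, bot
def f(c): return c["image"].shape[0]/2/np.tan(np.radians(c["vertical_fov"])/2)
def pts(c,mask):
    r,q=np.nonzero(mask&(c["z_map"]>0)); z=c["z_map"][r,q]; F=f(c)
    P=np.stack([(q-c["cx"])/F*z,-(r-c["cy"])/F*z,-z,np.ones_like(z)])
    return (c["T"]@P)[:3].T
def save(c,n): cv2.imwrite(f"pics/{n}.png",c["image"][:,:,::-1])
E
python3 - <<'E'
from h import *
for n in("top","side"):
    c=vision.capture(n); save(c,n+"0"); print(n,{k:v for k,v in c.items() if k not in("image","z_map")})
    for o in("preheater","dial","frame_piece","holder_piece","bin","phone","screwdriver","flux_jar"):
        for d in vision.trace(n,o)[:2]:
            P=pts(c,d["mask"]); 
            if len(P)==0: continue
            hi=P[P[:,2]>np.percentile(P[:,2],90)-.006]
            (cx,cy),wh,a=cv2.minAreaRect(hi[:,:2].astype(np.float32))
            print(o,round(d["p"],2),np.round(d["rect"]),"z",np.percentile(P[:,2],[2,50,98]).round(3),"rect",round(cx,3),round(cy,3),np.round(wh,3),round(a,1),"mean",P.mean(0).round(3))
print(get_obs()["ee_rot"],bot.pinch_z)
E
```

```text
top {'vertical_fov': 46.507648967059176, 'cx': 257.06920194329126, 'cy': 195.32604502193848, 'T': array([[ 2.27780453e-02,  9.97039094e-01, -7.34452580e-02,
         5.50000400e-01],
       [-9.99732552e-01,  2.24225085e-02, -5.66184756e-03,
         7.04131493e-05],
       [-3.99825645e-03,  7.35545810e-02,  9.97283178e-01,
         1.23935784e+00],
       [ 0.00000000e+00,  0.00000000e+00,  0.00000000e+00,
         1.00000000e+00]])}
preheater 0.62 [257. 229. 120.  82.] z [0.045 0.053 0.062] rect 0.552 0.008 [0.186 0.306] 3.1 mean [0.552 0.006 0.053]
dial 0.87 [290. 226.  18.  24.] z [0.055 0.06  0.094] rect 0.558 -0.084 [0.013 0.049] 27.7 mean [ 0.559 -0.084  0.067]
dial 0.33 [304. 147.  17.  58.] z [-0.003  0.019  0.028] rect 0.813 -0.121 [0.023 0.078] 82.9 mean [ 0.799 -0.118  0.017]
frame_piece 0.49 [230. 214.  17.  18.] z [0.058 0.071 0.076] rect 0.597 0.081 [0.045 0.029] 28.7 mean [0.592 0.081 0.07 ]
holder_piece 0.5 [236. 246.   8.  16.] z [0.053 0.074 0.078] rect 0.502 0.058 [0.029 0.021] 16.6 mean [0.501 0.057 0.073]
bin 0.55 [391. 268.  77.  71.] z [-0.001  0.006  0.101] 
[... 1320 characters left out ...]
037 0.025] 18.4 mean [0.499 0.063 0.068]
holder_piece 0.49 [347. 152.  66.  60.] z [0.005 0.061 0.099] rect 0.462 -0.347 [0.147 0.143] 76.6 mean [ 0.461 -0.331  0.058]
phone 0.91 [251. 330.  86.  55.] z [0.004 0.008 0.011] rect 0.496 0.362 [0.077 0.15 ] 83.4 mean [0.493 0.365 0.008]
phone 0.67 [275. 219. 110.  98.] z [0.009 0.051 0.066] rect 0.554 0.012 [0.186 0.303] 3.0 mean [0.544 0.053 0.048]
screwdriver 0.65 [217. 181.  44.  20.] z [0.001 0.018 0.026] rect 0.816 -0.114 [0.026 0.078] 83.2 mean [ 0.806 -0.111  0.017]
flux_jar 0.59 [163. 236.  20.  19.] z [0.001 0.032 0.046] rect 0.793 0.173 [0.038 0.041] 37.5 mean [0.788 0.18  0.028]
[ 3.14148132e+00 -2.80310776e-05  3.68803362e-01] 0.0539
```

View pics/top0.png

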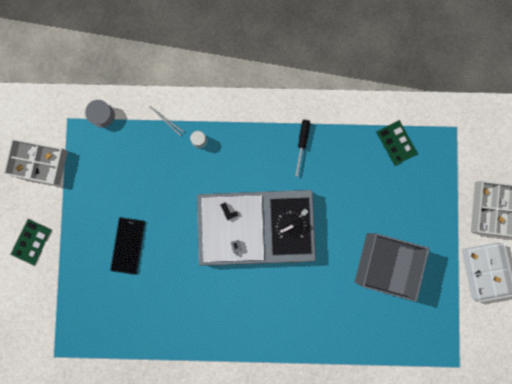

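View pics/side0.png

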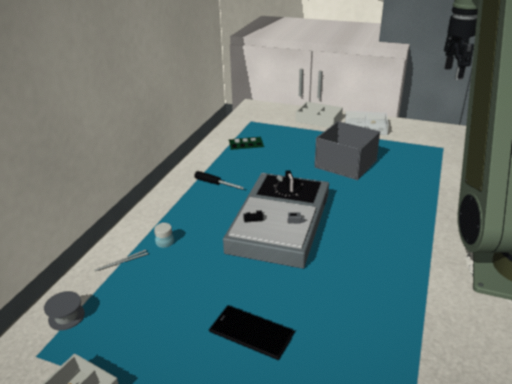

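```bash
python3 - <<'E'
from h import *
c=vision.capture("top"); im=c["image"][:,:,::-1]
F=f(c);T=np.linalg.inv(c["T"])
def rect(z,x0,x1,y0,y1,s): # metric rectified view at height z; up=+x, left=+y ; s px per m
    H,W=int((x1-x0)*s),int((y1-y0)*s)
    r,q=np.mgrid[:H,:W]; X=x1-r/s; Y=y1-q/s
    P=np.einsum('ij,jrc->irc',T,np.stack([X,Y,0*X+z,0*X+1]))
    return cv2.remap(np.ascontiguousarray(im),(P[0]/-P[2]*F+c["cx"]).astype(np.float32),(-P[1]/-P[2]*F+c["cy"]).astype(np.float32),cv2.INTER_CUBIC)
a=rect(.056,.50,.62,-.145,-.025,3200); b=rect(.074,.46,.64,.01,.13,2130)
b=cv2.resize(b,(256*400//256,384))
cv2.imwrite("pics/crop.png",np.hstack([a[:384,:384],rect(.074,.46,.64,.02,.12,2133)[:384]]))
for n,o,lo in(("top","frame_piece",.066),("top","holder_piece",.069)):
    d=vision.trace(n,o)[0];P=pts(c,d["mask"]);P=P[P[:,2]>lo];print(o,len(P),(P[:,:2]*1000).round(0).tolist())
E
```

```text
Traceback (most recent call last):
ValueError: all the input array dimensions except for the concatenation axis must match exactly, but along dimension 0, the array at index 0 has size 384 and the array at index 1 has size 383
```

```bash
cat >> h.py <<'E'
def rectv(c,z,x0,x1,y0,y1,W,H): # metric rectified view at height z; up=+x, left=+y
    im=np.ascontiguousarray(c["image"][:,:,::-1]);F=f(c);T=np.linalg.inv(c["T"])
    r,q=np.mgrid[:H,:W]; X=x1-r*(x1-x0)/H; Y=y1-q*(y1-y0)/W
    P=np.einsum('ij,jrc->irc',T,np.stack([X,Y,0*X+z,0*X+1]))
    return cv2.remap(im,(P[0]/-P[2]*F+c["cx"]).astype(np.float32),(P[1]/P[2]*F+c["cy"]).astype(np.float32),cv2.INTER_CUBIC)
E
python3 - <<'E'
from h import *
c=vision.capture("top")
cv2.imwrite("pics/crop.png",np.hstack([rectv(c,.056,.50,.62,-.145,-.025,480,480),rectv(c,.074,.48,.64,.02,.12,300,480)]))
for o,lo in(("frame_piece",.066),("holder_piece",.069)):
    d=vision.trace("top",o)[0];P=pts(c,d["mask"]);P=P[P[:,2]>lo];print(o,len(P))
    for p in P[np.argsort(-P[:,0])]*1000: print(p.round().astype(int),end='')
E
```

```text
frame_piece 115
[614  88  67][614  96  67][614  93  68][614  90  70][612  90  68][611  96  67][611  87  72][611  93  72][611  98  70][609  87  72][609  98  70][609  95  71][609  92  74][609  90  75][608 100  73][606  85  72][606  98  69][606  90  73][606 100  71][606  95  75][606  87  79][606  92  77][604  87  72][604  84  74][603  90  72][603  95  69][603  98  69][603  92  73][601  82  67][601  84  73][601  90  72][601  87  75][601  95  71][601  92  73][601  98  71][598  82  72][598  84  72][598  87  72][598  90  72][598  92  74][598  98  72][598  95  73][596  79  68][596  82  71][596  85  70][596  87  72][596  92  71][595  95  73][595  89  77][593  82  71][593  84  70][593  79  73][593  87  69][593  92  70][593  89  73][593  95  73][591  69  67][591  79  69][591  76  72][591  84  71][591  87  71][590  92  69][590  89  77][589  61  67][589  66  67][588  74  67][588  76  71][588  79  71][588  81  73][588  92  67][588  84  74][588  87  73][588  89  73][586  71  67][586  74  69][586  76  71][585  82  68][585  79  72][585  84  69][585  87  70][585  89  71][583  58  67][583  61  69][583 
[... 975 characters left out ...]
05  66  71][503  48  76][503  53  77][503  56  77][503  51  72][503  58  76][503  61  72][503  66  73][503  69  72][501  48  74][500  55  78][500  51  73][500  58  76][500  53  72][500  61  74][500  64  73][500  69  75][500  66  74][498  55  77][498  48  71][498  51  71][498  58  73][498  53  70][498  61  72][497  64  72][497  66  72][495  45  76][495  48  74][495  50  72][495  53  72][495  56  72][495  58  72][495  63  74][495  61  72][495  66  73][493  45  74][493  48  74][493  53  75][493  55  75][493  63  77][492  50  69][492  66  76][492  61  74][492  58  70][490  50  76][490  55  77][490  48  73][490  58  74][490  53  71][490  61  74][490  63  72][490  66  72][488  55  76][487  61  73]
```

View pics/crop.png

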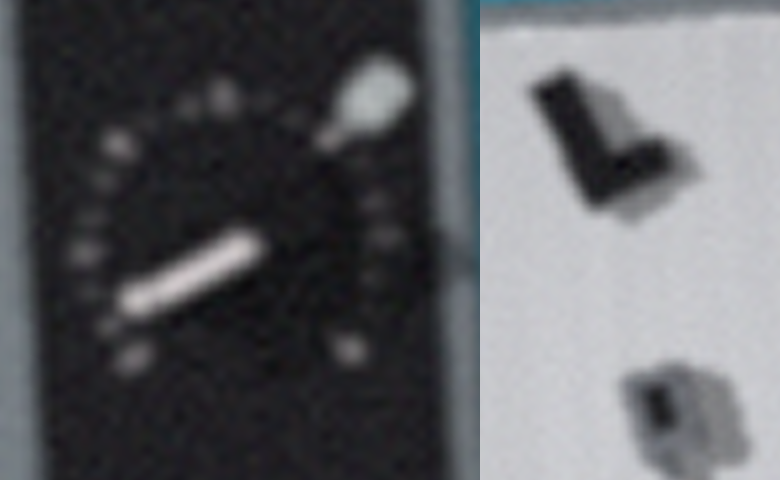

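The L-shaped frame piece has its bar running (550,80)–(602,205) and its stub at the lower end. The holder is at about (685,415). The dial's white line ends at (130,300), and the tab head is at (375,92). Next I write a planning helper and sharpen the tab and dial angles.

```bash
cat >> h.py <<'E'
from scipy.spatial.transform import Rotation as Ro
def plan(x,y,z,yaw):
    o=get_obs(); R=Ro.from_euler("xyz",o["ee_rot"]); d=R.inv().apply(np.array([x,y,z])-o["tcp_pos"])
    rv=(R.inv()*Ro.from_euler("xyz",[np.pi,0,np.radians(yaw)])).as_rotvec(degrees=True)
    print("t",round(o["t"],2),"tcp",o["tcp_pos"].round(4) if hasattr(o["tcp_pos"],"round") else o["tcp_pos"],"shift units",(d/.025).round(2),"turn units",(rv/5).round(2),"open",round(o["opening"],4),"F",np.round(o["wrist_force"],1))
def dialview(c,cx=.5583,cy=-.0845):
    # polar scan: brightness vs world angle
    s=4000;a=rectv(c,.056,cx-.07,cx+.07,cy-.07,cy+.07,560,560).max(2).astype(float)
    r,q=np.mgrid[:560,:560]; X=(280-r)/4.;Y=(280-q)/4.;rad=np.hypot(X,Y);th=np.degrees(np.arctan2(Y,X))
    m=(rad>44)&(rad<58)&(a>130)&(abs(th)<90); print("tab",m.sum(),"angle",round(np.degrees(np.arctan2(Y[m].mean(),X[m].mean())),1),"r",rad[m].min(),rad[m].max())
    b=rectv(c,.092,cx-.07,cx+.07,cy-.07,cy+.07,560,560).max(2).astype(float)
    m=(rad<33)&(b>170); (u,w,e,f_)=cv2.fitLine(np.stack([X[m],Y[m]],1).astype(np.float32),cv2.DIST_L2,0,.01,.01).ravel()
    print("line",m.sum(),"axis angle",round(np.degrees(np.arctan2(w,u)),1),"through",round(X[m].mean(),1),round(Y[m].mean(),1),"offset from axis mm",round(u*f_-w*e,1))
E
python3 - <<'E'
from h import *
plan(.5985,.0895,.22,24)
c=vision.capture("top"); dialview(c)
E
```

```text
t 1.1 tcp [ 0.2073 -0.5363  0.304 ] shift units [ 23.62 -17.71   3.36] turn units [ 0.    0.   -0.57] open 0.0856 F [-0.3  0.2 -0.7]
tab 2421 angle -42.1 r 44.006391581223745 57.99245640598439
line 1926 axis angle -63.4 through -6.8 13.8 offset from axis mm 0.1
```

```bash
python3 -m crank '[[[0.98,-0.74,0,0,0,-0.57],[0.98,-0.74,0,0,0,0],[0.98,-0.74,0,0,0,0],[0.98,-0.74,0,0,0,0],[0.98,-0.74,0,0,0,0],[0.98,-0.74,0,0,0,0],[0.98,-0.74,0,0,0,0],[0.98,-0.74,0,0,0,0],[0.98,-0.74,0,0,0,0],[0.98,-0.74,0,0,0,0],[0.98,-0.74,0,0,0,0],[0.98,-0.74,0,0,0,0]]]' 0.2 30
python3 -m crank '[[[0.98,-0.74,0.3,0,0,0],[0.98,-0.74,0.3,0,0,0],[0.98,-0.74,0.3,0,0,0],[0.98,-0.74,0.3,0,0,0],[0.98,-0.74,0.3,0,0,0],[0.98,-0.74,0.3,0,0,0],[0.98,-0.74,0.3,0,0,0],[0.98,-0.74,0.3,0,0,0],[0.98,-0.74,0.3,0,0,0],[0.98,-0.74,0.3,0,0,0],[0.98,-0.74,0.3,0,0,0],[0.98,-0.74,0.3,0,0,0]]]'
python3 -m crank '[[[0,0,0,0,0,0],[0,0,0,0,0,0]]]'
python3 -c "
from h import *
plan(.5985,.0895,.132,24)"
```

```text
t: 2.65
tcp_pos: [0.3874, -0.2139, 0.3041]
ee_rot: [3.141, -0.0, 0.418]
wrist_force: [0.5, -0.5, 0.3]
opening: 0.0513
gripper_force: 0.0
t: 4.15
tcp_pos: [0.5659, 0.1085, 0.2137]
ee_rot: [3.141, -0.0, 0.419]
wrist_force: [-0.4, -0.0, -0.9]
opening: 0.0512
gripper_force: 0.0
t: 4.4
tcp_pos: [0.565, 0.1071, 0.2139]
ee_rot: [3.141, 0.001, 0.419]
wrist_force: [0.1, 0.7, -0.2]
opening: 0.0512
gripper_force: 0.0
t 4.4 tcp [0.565  0.1071 0.2139] shift units [0.94 1.19 3.28] turn units [ 0.    0.01 -0.  ] open 0.0512 F [ 0.1  0.7 -0.2]
```

```bash
python3 -m crank '[[[0.94,0.6,0,0,0,0],[0,0.59,0.5,0,0,0],[0,0,0.8,0,0,0],[0,0,0.8,0,0,0],[0,0,0.6,0,0,0],[0,0,0.4,0,0,0],[0,0,0.1,0,0,0],[0,0,0,0,0,0]]]'
python3 -c "
from h import *
plan(.5985,.0895,.131,24)"
python3 -m crank '[[[0,0,0,0,0,0],[0,0,0,0,0,0],[0,0,0,0,0,0],[0,0,0,0,0,0]]]' -1 30
python3 -m crank '[[[0,0,-0.5,0,0,0],[0,0,-1,0,0,0],[0,0,-1,0,0,0],[0,0,-1,0,0,0]]]'
python3 -c "
from h import *
plan(.46,-.365,.20,24)"
```

```text
t: 5.4
tcp_pos: [0.5992, 0.0899, 0.1342]
ee_rot: [3.141, -0.001, 0.419]
wrist_force: [-0.3, 0.6, -0.2]
opening: 0.051
gripper_force: 0.0
t 5.4 tcp [0.5992 0.0899 0.1342] shift units [-0.03  0.    0.13] turn units [ 0.   -0.01 -0.  ] open 0.051 F [-0.3  0.6 -0.2]
t: 5.9
tcp_pos: [0.5993, 0.09, 0.1345]
ee_rot: [3.141, -0.001, 0.419]
wrist_force: [-0.6, -0.2, 3.7]
opening: 0.0151
gripper_force: 32.2
t: 6.4
tcp_pos: [0.5988, 0.0899, 0.2226]
ee_rot: [3.141, 0.0, 0.419]
wrist_force: [0.4, 0.1, 0.4]
opening: 0.0153
gripper_force: 31.7
t 6.4 tcp [0.5988 0.0899 0.2226] shift units [-12.47  14.37   0.91] turn units [ 0.  0. -0.] open 0.0153 F [0.4 0.1 0.4]
```

```bash
python3 -m crank '[[[-0.83,0.96,0,0,0,0],[-0.83,0.96,0,0,0,0],[-0.83,0.96,0,0,0,0],[-0.83,0.96,0,0,0,0],[-0.83,0.96,0,0,0,0],[-0.83,0.96,0,0,0,0],[-0.83,0.96,0,0,0,0],[-0.83,0.96,0,0,0,0],[-0.83,0.96,0,0,0,0],[-0.83,0.96,0,0,0,0],[-0.83,0.96,0,0,0,0],[-0.83,0.96,0,0,0,0]]]'
python3 -m crank '[[[-0.83,0.96,0,0,0,0],[-0.83,0.96,0,0,0,0],[-0.83,0.96,0,0,0,0],[0,0,0,0,0,0],[0,0,0,0,0,0]]]'
python3 -c "
from h import *
plan(.46,-.365,.13,24)"
```

```text
t: 7.9
tcp_pos: [0.488, -0.2754, 0.2219]
ee_rot: [3.141, -0.0, 0.418]
wrist_force: [-0.1, -0.6, -0.8]
opening: 0.0147
gripper_force: 31.7
t: 8.52
tcp_pos: [0.4608, -0.365, 0.2216]
ee_rot: [-3.141, -0.0, 0.418]
wrist_force: [0.3, 1.5, -0.4]
opening: 0.0148
gripper_force: 31.7
t 8.53 tcp [ 0.4608 -0.365   0.2216] shift units [-0.03 -0.01  3.66] turn units [-0.01 -0.   -0.01] open 0.0148 F [ 0.3  1.5 -0.4]
```

Next: lower, release with a partial opening, and rise.

```bash
python3 -m crank '[[[0,0,0.9,0,0,0],[0,0,0.9,0,0,0],[0,0,0.9,0,0,0],[0,0,0.8,0,0,0],[0,0,0,0,0,0]]]'
python3 -m crank '[[[0,0,0,0,0,0],[0,0,0,0,0,0],[0,0,0,0,0,0]]]' -0.2
python3 -m crank '[[[0,0,-1,0,0,0],[0,0,-1,0,0,0],[0,0,-1,0,0,0],[0,0,-0.6,0,0,0]]]'
python3 -c "
from h import *
plan(.502,.058,.22,17)"
```

```text
t: 9.15
tcp_pos: [0.4606, -0.3639, 0.1327]
ee_rot: [-3.138, 0.002, 0.42]
wrist_force: [0.3, -0.4, -0.4]
opening: 0.0151
gripper_force: 31.7
t: 9.52
tcp_pos: [0.4612, -0.3657, 0.1348]
ee_rot: [3.14, -0.001, 0.419]
wrist_force: [-0.6, 1.0, -0.2]
opening: 0.0341
gripper_force: 0.0
t: 10.02
tcp_pos: [0.4611, -0.3658, 0.2256]
ee_rot: [3.139, -0.001, 0.418]
wrist_force: [-0.5, -0.2, -0.3]
opening: 0.034
gripper_force: 0.0
t 10.03 tcp [ 0.4611 -0.3658  0.2256] shift units [  8.38 -14.83   0.2 ] turn units [ 0.02 -0.01  1.39] open 0.034 F [-0.5 -0.2 -0.3]
```

```bash
python3 -m crank '[[[0.56,-0.99,0,0,0,0],[0.56,-0.99,0,0,0,0],[0.56,-0.99,0,0,0,0],[0.56,-0.99,0,0,0,0],[0.56,-0.99,0,0,0,0],[0.56,-0.99,0,0,0,0],[0.56,-0.99,0,0,0,0],[0.56,-0.99,0,0,0,0],[0.56,-0.99,0,0,0,0],[0.56,-0.99,0,0,0,0],[0.56,-0.99,0,0,0,0],[0.56,-0.99,0,0,0,0]]]' 0.2
python3 -m crank '[[[0.56,-0.99,0,0,0,0],[0.56,-0.99,0,0,0,0],[0.56,-0.99,0,0,0,0],[0,0,0,0,0,0.7],[0,0,0,0,0,0.7],[0,0,0,0,0,0],[0,0,0,0,0,0]]]'
python3 -c "
from h import *
c=vision.capture('top')
for o in ('holder_piece','frame_piece'):
  for d in vision.trace('top',o)[:3]:
    P=pts(c,d['mask']); print(o,d['p'],d['rect'],np.median(P,0).round(3))
plan(.502,.058,.132,17)"
```

```text
t: 11.52
tcp_pos: [0.4935, -0.025, 0.2238]
ee_rot: [-3.142, 0.0, 0.418]
wrist_force: [-0.8, 0.2, -0.6]
opening: 0.051
gripper_force: 0.0
t: 12.4
tcp_pos: [0.5018, 0.0589, 0.2239]
ee_rot: [3.142, 0.0, 0.297]
wrist_force: [-0.1, -0.1, -0.6]
opening: 0.0514
gripper_force: 0.0
frame_piece 0.46 [397.1, 269.3, 18.5, 20.6] [ 0.449 -0.369  0.017]
t 12.55 tcp [0.5019 0.0589 0.2239] shift units [-0.01  0.04  3.68] turn units [ 0.  0. -0.] open 0.051 F [ 0.1 -0.6  0.3]
```

Frame piece seen in the bin. Next, the holder.

```bash
python3 -m crank '[[[0,0,0.9,0,0,0],[0,0,0.9,0,0,0],[0,0,0.9,0,0,0],[0,0,0.6,0,0,0],[0,0,0.4,0,0,0],[0,0,0,0,0,0]]]'
python3 -m crank '[[[0,0,0,0,0,0],[0,0,0,0,0,0],[0,0,0,0,0,0],[0,0,0,0,0,0]]]' -1 30
python3 -m crank '[[[0,0,-0.5,0,0,0],[0,0,-1,0,0,0],[0,0,-1,0,0,0],[0,0,-1,0,0,0]]]'
python3 -c "
from h import *
plan(.46,-.335,.22,17)"
```

```text
t: 13.3
tcp_pos: [0.5018, 0.059, 0.131]
ee_rot: [-3.142, 0.001, 0.296]
wrist_force: [-0.3, -0.3, -0.4]
opening: 0.0512
gripper_force: 0.0
t: 13.8
tcp_pos: [0.5024, 0.0591, 0.1322]
ee_rot: [3.141, -0.002, 0.296]
wrist_force: [-0.4, 0.1, 5.8]
opening: 0.021
gripper_force: 31.1
t: 14.3
tcp_pos: [0.5016, 0.059, 0.2201]
ee_rot: [3.142, 0.0, 0.296]
wrist_force: [-1.3, 0.5, -0.9]
opening: 0.0211
gripper_force: 30.4
t 14.3 tcp [0.5016 0.059  0.2201] shift units [-6.190e+00  1.459e+01  1.000e-02] turn units [ 0.  0. -0.] open 0.0211 F [-1.3  0.5 -0.9]
```

```bash
python3 -m crank '[[[-0.41,0.97,0,0,0,0],[-0.41,0.97,0,0,0,0],[-0.41,0.97,0,0,0,0],[-0.41,0.97,0,0,0,0],[-0.41,0.97,0,0,0,0],[-0.41,0.97,0,0,0,0],[-0.41,0.97,0,0,0,0],[-0.41,0.97,0,0,0,0],[-0.41,0.97,0,0,0,0],[-0.41,0.97,0,0,0,0],[-0.41,0.97,0,0,0,0],[-0.41,0.97,0,0,0,0]]]'
python3 -m crank '[[[-0.41,0.97,0,0,0,0],[-0.41,0.97,0,0,0,0],[-0.41,0.97,0,0,0,0],[0,0,0,0,0,0],[0,0,0.9,0,0,0],[0,0,0.9,0,0,0],[0,0,0.9,0,0,0],[0,0,0.6,0,0,0],[0,0,0,0,0,0]]]'
python3 -m crank '[[[0,0,0,0,0,0],[0,0,0,0,0,0],[0,0,0,0,0,0]]]' -0.2
python3 -m crank '[[[0,0,-1,0,0,0],[0,0,-1,0,0,0],[0,0,-1,0,0,0],[0,0,-0.6,0,0,0]]]'
python3 -c "
from h import *
plan(.5583,-.0845,.22,116.6)"
```

```text
t: 15.8
tcp_pos: [0.4689, -0.2559, 0.2193]
ee_rot: [-3.141, 0.0, 0.296]
wrist_force: [-0.5, 0.6, -0.1]
opening: 0.021
gripper_force: 30.4
t: 16.92
tcp_pos: [0.4607, -0.3329, 0.1356]
ee_rot: [-3.139, 0.001, 0.297]
wrist_force: [-0.5, -0.2, -0.4]
opening: 0.0212
gripper_force: 30.4
t: 17.3
tcp_pos: [0.4613, -0.334, 0.1371]
ee_rot: [3.14, -0.001, 0.296]
wrist_force: [-0.3, 0.7, 0.7]
opening: 0.0345
gripper_force: 0.0
t: 17.8
tcp_pos: [0.4613, -0.334, 0.228]
ee_rot: [3.14, -0.001, 0.296]
wrist_force: [0.1, -0.4, -0.1]
opening: 0.0342
gripper_force: 0.0
t 17.8 tcp [ 0.4613 -0.334   0.228 ] shift units [ 6.62 -8.41  0.31] turn units [ 3.000e-02  1.000e-02 -1.993e+01] open 0.0342 F [ 0.1 -0.4 -0.1]
```

```bash
python3 -m crank '[[[0.74,-0.93,0,0,0,0],[0.74,-0.93,0,0,0,0],[0.74,-0.93,0,0,0,0],[0.74,-0.93,0,0,0,0],[0.74,-0.93,0,0,0,0],[0.74,-0.93,0,0,0,0],[0.74,-0.93,0,0,0,0],[0.74,-0.93,0,0,0,0],[0.74,-0.93,0,0,0,0]]]' 0
python3 -m crank '[[[0,0,0,0,0,-1],[0,0,0,0,0,-1],[0,0,0,0,0,-1],[0,0,0,0,0,-1],[0,0,0,0,0,-1],[0,0,0,0,0,-1],[0,0,0,0,0,-1],[0,0,0,0,0,-1],[0,0,0,0,0,-1],[0,0,0,0,0,-1],[0,0,0,0,0,-1],[0,0,0,0,0,-1]]]'
python3 -m crank '[[[0,0,0,0,0,-1],[0,0,0,0,0,-1],[0,0,0,0,0,-1],[0,0,0,0,0,-1],[0,0,0,0,0,-1],[0,0,0,0,0,-1],[0,0,0,0,0,-1],[0,0,0,0,0,-0.93],[0,0,0,0,0,0]]]'
python3 -c "
from h import *
c=vision.capture('top');save(c,'top1')
for o in ('holder_piece','frame_piece','bin'):
  for d in vision.trace('top',o)[:2]:
    P=pts(c,d['mask']); print(o,d['p'],d['rect'],np.median(P,0).round(3))
c=c['image'][215:325,335:455];cv2.imwrite('pics/bin.png',cv2.resize(c[:,:,::-1],None,fx=4,fy=4))
plan(.5583,-.0845,.137,116.6);print(get_obs()['joints'])"
```

```text
t: 18.92
tcp_pos: [0.5593, -0.0841, 0.2262]
ee_rot: [-3.141, 0.001, 0.296]
wrist_force: [-0.7, -0.4, -0.9]
opening: 0.0428
gripper_force: 0.0
t: 20.42
tcp_pos: [0.559, -0.085, 0.2262]
ee_rot: [-3.141, 0.0, 1.346]
wrist_force: [-0.4, 0.3, 0.1]
opening: 0.0428
gripper_force: 0.0
t: 21.55
tcp_pos: [0.5591, -0.085, 0.2262]
ee_rot: [-3.141, -0.0, 2.035]
wrist_force: [0.0, -0.2, 0.3]
opening: 0.0427
gripper_force: 0.0
frame_piece 0.57 [398.1, 269.5, 18.8, 19.8] [ 0.449 -0.369  0.018]
bin 0.71 [391.5, 267.0, 75.3, 74.2] [ 0.458 -0.362  0.008]
t 21.75 tcp [ 0.5591 -0.085   0.2263] shift units [ 0.03 -0.02  3.57] turn units [-0. -0. -0.] open 0.0425 F [0.1 0.4 0.1]
[-1.71153730e-01  3.64674148e-01  1.70361129e+00 -9.76065392e-05
  1.07349462e+00 -6.35114815e-01]
```

View pics/bin.png

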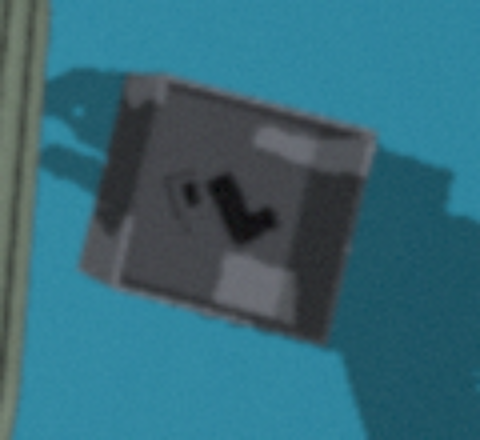

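The black frame piece is at (240,210) and the holder outline at (185,195), both inside the bin. Next I grip the dial.

```bash
python3 -m crank '[[[0,0,0.9,0,0,0],[0,0,0.9,0,0,0],[0,0,0.9,0,0,0],[0,0,0.5,0,0,0],[0,0,0.37,0,0,0],[0,0,0,0,0,0]]]'
python3 -m crank '[[[0,0,0,0,0,0],[0,0,0,0,0,0],[0,0,0,0,0,0],[0,0,0,0,0,0]]]' -1 60
python3 -m crank '[[[0,0,0,0,0,0.5],[0,0,0,0,0,0.5],[0,0,0,0,0,1],[0,0,0,0,0,1],[0,0,0,0,0,1]]]'
```

```text
t: 22.5
tcp_pos: [0.5591, -0.085, 0.1369]
ee_rot: [-3.141, -0.0, 2.035]
wrist_force: [-0.9, -0.8, 0.6]
opening: 0.0428
gripper_force: 0.0
t: 23.0
tcp_pos: [0.56, -0.085, 0.1381]
ee_rot: [3.139, 0.001, 2.035]
wrist_force: [1.7, 0.8, 4.8]
opening: 0.0134
gripper_force: 61.3
t: 23.62
tcp_pos: [0.5597, -0.0851, 0.1381]
ee_rot: [3.14, 0.001, 1.684]
wrist_force: [0.7, 0.7, 5.9]
opening: 0.0131
gripper_force: 61.6
```

Forces are low, so I continue: 4 units are done and about 27.7 remain.

```bash
python3 -m crank '[[[0,0,0,0,0,1],[0,0,0,0,0,1],[0,0,0,0,0,1],[0,0,0,0,0,1],[0,0,0,0,0,1],[0,0,0,0,0,1],[0,0,0,0,0,1],[0,0,0,0,0,1],[0,0,0,0,0,1],[0,0,0,0,0,1],[0,0,0,0,0,1],[0,0,0,0,0,1]]]'
python3 -m crank '[[[0,0,0,0,0,1],[0,0,0,0,0,1],[0,0,0,0,0,1],[0,0,0,0,0,1],[0,0,0,0,0,1],[0,0,0,0,0,1],[0,0,0,0,0,1],[0,0,0,0,0,1],[0,0,0,0,0,1],[0,0,0,0,0,1],[0,0,0,0,0,1],[0,0,0,0,0,1]]]'
python3 -m crank '[[[0,0,0,0,0,1],[0,0,0,0,0,1],[0,0,0,0,0,1],[0,0,0,0,0,0.7],[0,0,0,0,0,0],[0,0,0,0,0,0]]]'
python3 -c "
from h import *
print(get_obs()['joints'])"
```

```text
t: 25.12
tcp_pos: [0.5587, -0.0847, 0.1381]
ee_rot: [-3.141, 0.0, 0.637]
wrist_force: [-1.8, 1.4, 8.7]
opening: 0.0131
gripper_force: 61.9
t: 26.62
tcp_pos: [0.5586, -0.0836, 0.1381]
ee_rot: [-3.14, 0.002, -0.411]
wrist_force: [-2.0, 6.0, 8.8]
opening: 0.0126
gripper_force: 62.0
t: 27.38
tcp_pos: [0.5588, -0.0833, 0.1381]
ee_rot: [-3.14, 0.003, -0.732]
wrist_force: [-1.3, 8.2, 8.2]
opening: 0.0125
gripper_force: 61.9
[-0.16973465  0.45822758  1.81041735  0.00399001  0.87408659  2.13049978]
```

Next: open, rise, and swing aside (toward the robot) to look.

```bash
python3 -m crank '[[[0,0,0,0,0,0],[0,0,0,0,0,0],[0,0,0,0,0,0],[0,0,-0.3,0,0,0],[0,0,-0.8,0,0,0],[0,0,-1,0,0,0],[0,0,-1,0,0,0],[-0.7,0.7,-0.5,0,0,0],[-0.7,0.7,0,0,0,0],[-0.7,0.7,0,0,0,0],[-0.7,0.7,0,0,0,0],[-0.7,0.7,0,0,0,0]]]' 0
python3 -m crank '[[[-0.7,0.7,0,0,0,0],[-0.7,0.7,0,0,0,0],[-0.7,0.7,0,0,0,0],[0,0,0,0,0,0],[0,0,0,0,0,0]]]'
python3 -c "
from h import *
c=vision.capture('top');save(c,'top2'); dialview(c)
s=vision.capture('side')
cv2.imwrite('pics/dial2.png',np.hstack([rectv(c,.056,.50,.62,-.145,-.025,390,390),rectv(s,.056,.50,.62,-.145,-.025,390,390)]))
plan(.5587,-.0845,.137,-42)"
```

```text
t: 28.88
tcp_pos: [0.4349, -0.0919, 0.2277]
ee_rot: [-3.141, -0.001, -0.731]
wrist_force: [0.0, -0.2, -0.1]
opening: 0.0426
gripper_force: 0.0
t: 29.5
tcp_pos: [0.3624, -0.0961, 0.2277]
ee_rot: [-3.141, -0.002, -0.731]
wrist_force: [0.2, -0.5, 0.8]
opening: 0.0426
gripper_force: 0.0
tab 2406 angle -42.2 r 44.006391581223745 57.99245640598439
line 1932 axis angle -41.7 through 10.1 -7.8 offset from axis mm 0.9
t 29.6 tcp [ 0.3625 -0.096   0.2274] shift units [ 5.53 -5.58  3.63] turn units [-0.01 -0.01  0.03] open 0.043 F [ 0.9  0.3 -0. ]
```

View pics/dial2.png

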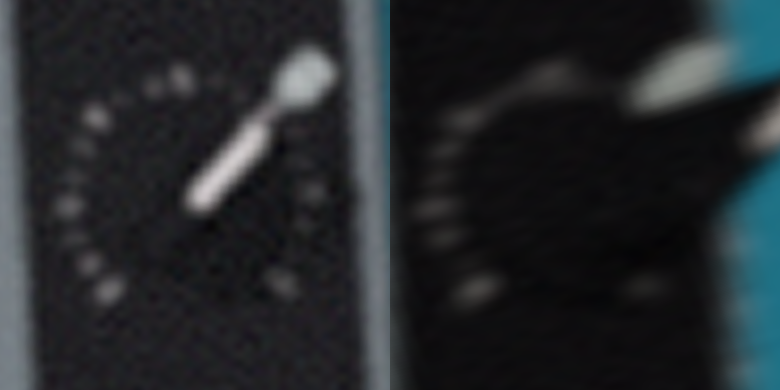

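The pointer line runs (200,200)–(262,130) and extends to about (305,81), against the tab head at (305,78). They agree within about 1°, so I hand in.

```bash
python3 -c "
from h import *
print(workorder.close_job())"
```

```text
the job is handed in; nothing more can be done
None
```

I put both broken pieces in the bin first, then turned the dial clockwise in a single grip until its pointer stood within about 1° of the tab by camera, and handed the job in; the close call gave no verdict.

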